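# Screw the purge-air elbow home with its outlet at the red mark

### The job

The blue elbow on the purge-air unit is only loosely started on its threaded stub: screw it down, clockwise seen from above, until it bites on its rubber seal and turns stiffly, then go on only to the first time its outlet points at the red mark, and leave it there. Turning it well past that mark crushes the seal, and stopping at the mark while it is still loose leaves it leaking. Leave the other things on the bench where they are.

Things in the scene. Friction and masses are not known exactly. Their poses are not given: they have to be found in the camera images.
- unit: the purge-air unit, a white box on a black foot, 220 x 220 mm, flat deck 45 mm above the table, fixed to the bench. Origin on the table under the centre of its upright brass stub (22 mm thick, mid-deck); z up; x points from the stub towards the red mark. A round gauge 34 mm wide, 7 mm high, lies on the deck at x 84, y -84 mm
- mark (a point): the red mark painted on the deck: a stripe 12 mm wide with an arrow tip towards the stub, running outward from 45 to 100 mm from the stub axis. This point lies on the stripe, 72 mm from the stub axis, right under where the outlet's mouth belongs
- elbow: blue plastic pipe elbow started on the stub's thread: it only turns about the stub's axis, sinking 1.5 mm a clockwise turn, and stays where left. Origin on that axis under its round collar (33 mm wide), 54 to 58 mm above the table; x along the outlet, z up; top 41 mm above the origin. It starts pointing any way, 0.7 to 2.6 turns before its finished place
- outlet (a point): centre of the outlet's mouth; x out of the mouth. The outlet is a level round tube 18 to 20 mm thick, its centre line 26 mm above the elbow's origin, ending 72 mm from the stub axis
- seat (a point): point on the stub axis at deck height, under the black rubber seal ring. Loose, the elbow turns with about 0.07 N m (1 to 2 N pushing the tube). Its collar meets the seal at a depth that differs from start to start; from that bite it needs about 0.5 N m (7 to 13 N at mid-tube), with 1.0 to 2.2 rad left to the mark. Turned back it is loose again
- dust_cap: small loose yellow cap, 24 mm across, 16 mm high, standing on the unit's deck in the corner on the side away from the mark, to the left seen along the mark's direction. Leave it
- wrench: steel wrench 170 mm long lying on the table beside the unit. Leave it
- spare_elbow: grey elbow, about 50 x 60 mm, 29 mm high, lying on the table on the other side of the unit. Leave it
- jar: amber jar with a blue cap, 70 mm across, 100 mm high. Leave it
- cell_tray: grey divided tray, 100 x 140 mm, 35 mm high. Leave it
- screwdriver: screwdriver with a red handle, 180 mm long, lying on the table. Leave it
- mug: white mug, 80 mm across, 90 mm high. Leave it

How it is judged:
At the end, for the whole second after the job is handed in: The elbow is screwed down on its seal, in the very turn in which it bit (not a turn too early or too late), at rest, with the middle of its outlet's mouth within 9 mm sideways of the mark's point (about 7 degrees) (horizontal distance between outlet and mark below 0.009 m and z of elbow in the frame of unit between 0.05325 and 0.05475 m and angular speed of elbow below 0.1 rad/s); the robot touches nothing.
It fails at once if the elbow is screwed more than about a quarter turn past the mark, crushing the seal (z of elbow in the frame of unit below 0.05363 m).
It fails at once if a bystander is moved by more than 25 mm (distance of any of dust_cap, wrench, spare_elbow, jar, cell_tray, screwdriver, mug from where it was at the start of the episode above 0.025 m).
It also fails if it takes over 72 s, if anything falls off the work surface, if the arm or the gripper's body presses on something with over 40 N, if the wrist force passes 120 N, or if a joint passes its speed limit or range.

### The arm

A 7-joint arm with a two-finger parallel gripper is mounted at the origin on the work surface. World frame = base frame: x ahead of the robot, y to its left, z up, the work surface at z = 0. Lengths are in m, angles in rad, forces in N, time in s.
With the tool pointing down it reaches from about 0.4 to 0.85 m from the base axis. Payload 10.4 kg.
Tool frame: the origin (TCP) lies at the very end of the fingers, on their centre line; the grasp point (between the pads) lies 19 mm behind it (manip.tcp_to_grasp is the z of the grasp point in the tool frame, in m); z points along the fingers, x is the direction in which the jaws open and shut, and the axes are right-handed (so a half turn about z gives the same grasp; the last joint's range is limited). The gripper opens to 85 mm and grips with 20 to 120 N. Pads are 22 mm wide; open, the fingers measure 114 mm over their backs; the gripper's body (76 mm by 85 mm) begins 54 mm behind the grasp point. The pads swing forward as they close: fully open they stand 13 mm farther back than shut.
Start: joints at [1.08, 0.332, -0.065, 1.46, 0.022, 1.35, -0.088], TCP at [0.282, -0.558, 0.231] pointing down, gripper open.
Joint ranges: [-2.6, 2.6], [-0.5, 2.12], [-1.47, 1.34], [0.16, 2.42], [-1.27, 4.41], [0.06, 2.06], [-2.6, 2.6]. Speed limits (rad/s): [2.22, 2.22, 2.79, 2.79, 3.14, 3.14, 3.14].

### API

Orientations are given as a unit quaternion [x, y, z, w].
In Python, from workcell import manip gives the robot as it stands.
- The arm moves only by the tool servo_tool, never from a script. Its argument "moves" is a list of rows, each an object with "travel": the shift along the tool's x, y, z in mm, a list of three; "dr": the turn, a rotation vector about the tool's x, y, z in degrees, a list of three. A call has 1 to 12 rows; each row shifts and turns the commanded pose from where the row before left it, along the tool's axes as they then stand; what a row does not reach is not made up. A row lasts 1/8 s, in which the tool goes at most 62.5 mm and 10.7 degrees, less where a joint would pass 70% of its speed; a pose out of reach is approached as far as the arm can. A call is refused whole if a number of a shift passes 62.5 or a number of a turn 10.7, either way. A call with a gripper value outside its range is refused whole. "claw" is the closure, from 0 (fully open) to 1 (shut), set as the call begins (left out, the last holds). The fingers move at their own pace and stop on an object; "squeeze" is the grip in N (left out, the last holds). Time passes only in rows, so rows that do not move let the fingers close. It gives the time, the measured TCP pose, the force and the opening at its end, in the units of the state.
- manip.get_obs(): the state, without advancing time (a new reading comes with each control period).
- manip.camera(name): name is "scene" or "top"; returns the picture (420x560x3 uint8, blue, green, red); there is no depth.
- manip.calibration(name): a dict with "intrinsics" (3x3 intrinsics, pixels), "distortion" ([k1, k2, p1, p2, k3] as OpenCV has them; the pictures are not rectified), "view" (4x4, takes a point from world to camera coordinates). Camera axes: x right, y down, z forward; pixel columns grow to the right and rows downward; lengths in m; the calibration is good to about 2 mm. A picture is of the moment at which its call begins. calibration takes no time and is no camera call.
- manip.hand_in(): hands the job in, once; it reports no verdict.
The state is a dict: "clock": time; "joint_pos": joint angles; "joint_velocities": joint speeds; "tau": joint torques, N m; "position": TCP position; "ee_rot": TCP orientation; "ft_force": force on the tool from outside, world axes, zero at the start; "torque": the same for the moment, N m; "grip_width": opening from 0.0 (shut) to 1.0 (fully open).
Only numpy, scipy, OpenCV 4.12 (cv2) and the standard library are available. Lean on these libraries where they do the work, as an engineer would, in place of code of your own. Each camera call takes 0.05 s, during which the arm holds its last target. There are 200 camera calls.

## Working session

There is one attempt and no reset: what is moved stays moved. The work goes in short steps, Python scripts to look and compute and a tool call to move; the robot and the scene stay as the last step left them, time stands still between calls to the robot, and variables do not carry over. Pictures are saved under pics/ and viewed, on a budget of 10 in all, crops included, one or two more only if the job needs it, and the job is handed in when it is done.

Besides the shell and the picture viewer there is one more tool, called after "Call:" by a JSON object that holds its "op" and its "data". servo_tool: Moves the arm, as the interface text tells. Its arguments: {"type":"object","properties":{"moves":{"type":"array","items":{"type":"object","properties":{"travel":{"type":"array","items":{"type":"number"}},"dr":{"type":"array","items":{"type":"number"}}}}},"claw":{"type":"number"},"squeeze":{"type":"number"}},"required":["moves"]}

```bash
mkdir -p pics; python3 - <<'E'
from workcell import manip
import cv2
for n in("scene","top"):
    cv2.imwrite(f"pics/{n}0.png",manip.camera(n)); c=manip.calibration(n); print(n,c["intrinsics"],c["distortion"],c["view"])
o=manip.get_obs();print(o, manip.tcp_to_grasp)
E
```

```text
scene [[542.06965831   0.         288.29362138]
 [  0.         542.06965831 203.70217587]
 [  0.           0.           1.        ]] [0.03958532 0.         0.         0.         0.        ] [[-0.82536674  0.56454741 -0.00748092  0.41988856]
 [ 0.33359447  0.47693873 -0.81316922 -0.10480465]
 [-0.45550463 -0.67365843 -0.58197926  1.67200329]
 [ 0.          0.          0.          1.        ]]
top [[520.04773335   0.         270.4915622 ]
 [  0.         520.04773335 212.0873555 ]
 [  0.           0.           1.        ]] [0.02711175 0.         0.         0.         0.        ] [[ 8.10558789e-04 -9.99993421e-01 -3.53554336e-03 -4.12834638e-03]
 [-9.86002095e-01 -2.09723015e-04 -1.66732796e-01  5.19970700e-01]
 [ 1.66730957e-01  3.62119989e-03 -9.85995778e-01  1.33430932e+00]
 [ 0.00000000e+00  0.00000000e+00  0.00000000e+00  1.00000000e+00]]
{'clock': 0.1, 'joint_pos': array([ 1.08037042,  0.33283962, -0.06472113,  1.46089773,  0.02160213,
        1.34988137, -0.08850914]), 'joint_velocities': array([ 0.00111321, -0.00259633, -0.00040152, -0.00183954, -0.00178198,
        0.00191627,  0.00017302]), 'tau': array([ 1.09559791e-03, -6.26747131e+01,  4.89925523e-02, -3.92432106e+01,
        1.62815710e-02,  6.90066721e-03,  2.38344853e-05]), 'position': array([ 0.28169155, -0.55752861,  0.23055693]), 'ee_rot': array([ 8.51755313e-01, -5.23939353e-01, -5.80614296e-04, -3.24607000e-04]), 'ft_force': array([ 0.17483498,  0.24199716, -0.00905111]), 'torque': array([ 0.02409573, -0.01232143, -0.03776994]), 'grip_width': 0.9975426618307683} -0.0187
```

View pics/top0.png

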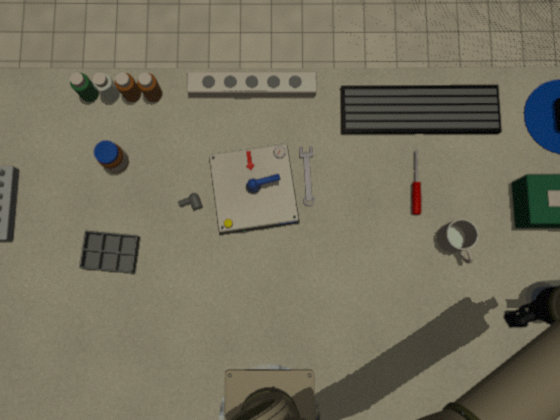

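View pics/scene0.png

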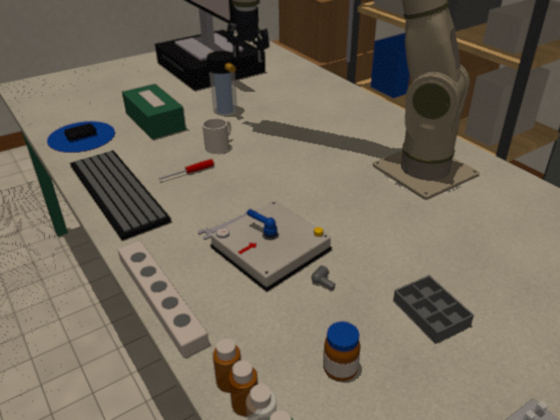

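The top view shows the unit around (253,187), with the blue elbow's outlet pointing right at (278,180). The red mark is at (250,160), up in the image (+x), the yellow cap at (228,224) and the wrench at (307,175). The scene view agrees. Next I'll measure these.

```bash
cat > h.py <<'E'
from workcell import manip
import cv2, numpy as np
def ray(n,px,z):
    c=manip.calibration(n);K,D,V=map(np.array,(c["intrinsics"],c["distortion"],c["view"]))
    u=cv2.undistortPoints(np.array(px,float).reshape(-1,1,2),K,D).reshape(-1,2)
    R,t=V[:3,:3],V[:3,3]; o=-R.T@t; d=np.c_[u,np.ones(len(u))]@R
    return (o+d*((z-o[2])/d[:,2])[:,None])[:,:2]
def mask(im,lo,hi,box):
    m=cv2.inRange(cv2.cvtColor(im,cv2.COLOR_BGR2HSV),lo,hi); k=np.zeros_like(m); x0,y0,x1,y1=box; k[y0:y1,x0:x1]=1; return m*k
def pts(m): y,x=np.nonzero(m); return np.c_[x,y].astype(float)
TB=(195,130,310,245); SB=(195,190,340,290)
def elbow(n,im,z=0.082):
    return ray(n,pts(mask(im,(100,120,40),(130,255,255),TB if n=="top" else SB)),z)
E
python3 - <<'E'
from h import *
im=cv2.imread("pics/top0.png"); s=cv2.imread("pics/scene0.png")
m=mask(im,(0,0,125),(180,70,255),TB)
cs=max(cv2.findContours(m,cv2.RETR_EXTERNAL,2)[0],key=cv2.contourArea)
w=ray("top",cs.reshape(-1,2),.045).astype(np.float32);r=cv2.minAreaRect(w*1000);print("deck",r,cv2.boxPoints(r).round())
for n,i,b in(("top",im,TB),("scene",s,SB)):
    red=ray(n,pts(mask(i,(0,150,80),(8,255,255),b)|mask(i,(172,150,80),(180,255,255),b)),.045)
    print(n,"red",len(red),red.mean(0),red.min(0),red.max(0))
    v=cv2.fitLine(red.astype(np.float32),2,0,.01,.01).ravel();print(" line",v)
    e=elbow(n,i).astype(np.float32);print(" elbow",len(e),e.mean(0),e.min(0),e.max(0))
E
```

```text
deck ((590.425537109375, 46.599327087402344), (309.7697448730469, 311.0262451171875), 89.99651336669922) [[ 435. -108.]
 [ 746. -108.]
 [ 746.  201.]
 [ 435.  201.]]
top red 69 [0.65931687 0.0535453 ] [0.63979905 0.04323519] [0.68421363 0.05967312]
 line [0.9887623  0.14949626 0.6593169  0.0535453 ]
 elbow 188 [0.59432304 0.01953984] [ 0.571576   -0.02348816] [0.6115059  0.05452753]
scene red 64 [0.66287567 0.05326304] [0.6422975  0.04233776] [0.68915281 0.06079012]
 line [0.9895595  0.14412525 0.66287565 0.05326303]
 elbow 284 [0.6020511  0.03431966] [ 0.57932544 -0.03145261] [0.62334925 0.08560037]
```

```bash
python3 - <<'E'
from h import *
im=cv2.imread("pics/top0.png"); s=cv2.imread("pics/scene0.png")
hsv=cv2.cvtColor(im,cv2.COLOR_BGR2HSV);print(hsv[205,235],hsv[205,275],hsv[140,200],hsv[235,260],hsv[180,225])
for t in(150,165,180):
    m=cv2.morphologyEx(mask(im,(0,0,t),(180,80,255),TB),cv2.MORPH_OPEN,np.ones((5,5)))
    cs=max(cv2.findContours(m,cv2.RETR_EXTERNAL,2)[0],key=cv2.contourArea)
    r=cv2.minAreaRect((ray("top",cs.reshape(-1,2),.045)*1000).astype(np.float32));print(t,r)
a=cv2.resize(im[130:245,195:310],(400,400),interpolation=3);b=cv2.resize(s[190:290,200:340],(560,400),interpolation=3)
cv2.imwrite("pics/crop.png",np.hstack([a,b])[:, :800] if 0 else cv2.resize(np.hstack([a,b]),(800,333)))
E
```

```text
[ 22  47 148] [ 22  44 146] [ 23  55 134] [ 22  51 136] [ 22  47 142]Traceback (most recent call last):
  File "<stdin>", line 6, in <module>
ValueError: max() iterable argument is empty
```

```bash
python3 - <<'E'
from h import *
im=cv2.imread("pics/top0.png"); s=cv2.imread("pics/scene0.png")
a=cv2.resize(im[130:245,195:310],(460,460),interpolation=3);b=cv2.resize(s[190:290,200:285],(340,460),interpolation=3)
cv2.imwrite("pics/crop.png",cv2.convertScaleAbs(np.hstack([a,b]),alpha=1.5))
print(ray("top",[(211,155),(288,146),(297,223),(218,231)],.045), ray("top",[(211,155),(288,146),(297,223),(218,231)],.045).mean(0))
m=mask(im,(100,120,40),(130,255,255),TB);
for z in(.082,.09):print(ray("top",[(252.5,186.5),(277,180)],z))
E
```

```text
[[ 0.67582272  0.15667173]
 [ 0.70096    -0.05105432]
 [ 0.49057383 -0.0737924 ]
 [ 0.46924923  0.13419824]] [0.58415145 0.04150581]
[[ 0.58085917  0.04276874]
 [ 0.59815508 -0.02086605]]
[[ 0.57909816  0.04245597]
 [ 0.59628927 -0.02079325]]
```

View pics/crop.png

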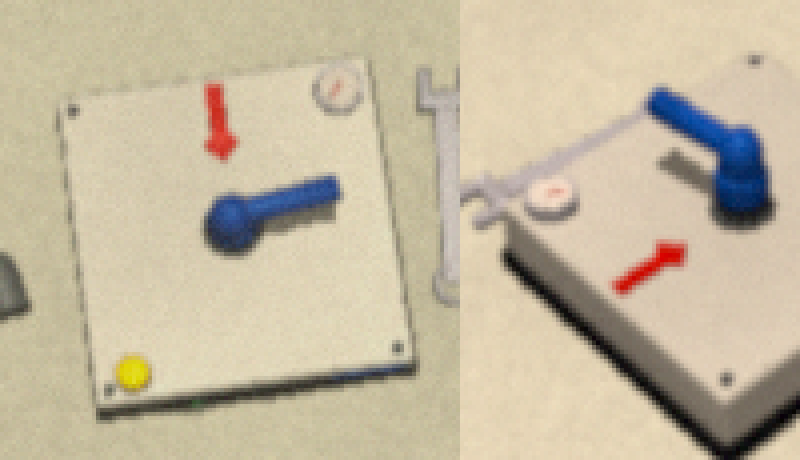

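Crop (4x): deck corners at about (62,103), (367,62), (412,360) and (98,405). The red arrow's tip is at (224,160) and its outer end at (213,85). The elbow ball is at (232,222), with the mouth at (340,188).

```bash
python3 - <<'E'
from h import *
f=lambda L:[(195+x/4-.4,130+y/4-.4) for x,y in L]
c=ray("top",f([(62,103),(367,62),(412,360),(98,405)]),.045);print(c,c.mean(0))
a=ray("top",f([(224,160),(213,85)]),.045);d=(a[1]-a[0]);print(a,np.linalg.norm(d),np.degrees(np.arctan2(d[1],d[0])));d/=np.linalg.norm(d)
print("stub",a.mean(0)-d*.0725)
b=ray("top",f([(232,220),(340,188)]),.083);print(b,np.degrees(np.arctan2(*(b[1]-b[0])[::-1])))
E
```

```text
[[ 0.67484701  0.1590787 ]
 [ 0.70348262 -0.04660444]
 [ 0.49964505 -0.07544598]
 [ 0.46964744  0.13131161]] [0.58690553 0.04208497]
[[0.6353826  0.0496146 ]
 [0.68742299 0.05740381]] 0.052620092122791874 8.512626636078544
stub [0.58970151 0.04277722]
[[ 0.58568311  0.04250272]
 [ 0.60698796 -0.02763415]] -73.1032581088055
```

Call:
{"op": "servo_tool", "data": {"moves": [{"dr":[0,0,-10.5]},{"dr":[0,0,-10.5]},{"dr":[0,0,-10.5]},{"dr":[0,0,-10.5]},{"dr":[0,0,-10.5]},{"dr":[0,0,-10.5]},{"travel":[0,0,0]}], "claw": 1}}

```text
$.moves[0]: bad value
```

Call:
{"op": "servo_tool", "data": {"moves": [{"travel":[29.5,-48.3,0]},{"travel":[29.5,-48.3,0]},{"travel":[29.5,-48.3,0]},{"travel":[29.5,-48.3,0]},{"travel":[29.5,-48.3,0]},{"travel":[29.5,-48.3,0]},{"travel":[29.5,-48.3,0]},{"travel":[29.5,-48.3,0]},{"travel":[29.5,-48.3,0]},{"travel":[29.5,-48.3,0]},{"travel":[29.5,-48.3,0]},{"travel":[29.5,-48.3,0]}]}}

```text
$.moves[0]: bad value
```

Call:
{"op": "servo_tool", "data": {"moves": [{"travel":[0,0,20]},{"travel":[0,0,20]},{"travel":[0,0,0]}]}}

```text
$.moves[0]: bad value
```

Call:
{"op": "servo_tool", "data": {"moves": [{"travel":[0,0,0],"dr":[0,0,-10.5]},{"travel":[0,0,0],"dr":[0,0,-10.5]},{"travel":[0,0,0],"dr":[0,0,-10.5]},{"travel":[0,0,0],"dr":[0,0,-10.5]},{"travel":[0,0,0],"dr":[0,0,-10.5]},{"travel":[0,0,0],"dr":[0,0,-10.5]},{"travel":[0,0,0],"dr":[0,0,0]}], "claw": 1}}

```text
clock: 0.98
position: [0.2817, -0.5577, 0.2309]
ee_rot: [1.0, -0.002, -0.0, -0.0]
ft_force: [0.0, 0.7, 0.2]
grip_width: -0.002
```

Call:
{"op": "servo_tool", "data": {"moves": [{"travel":[29.5,-48.3,0],"dr":[0,0,0]},{"travel":[29.5,-48.3,0],"dr":[0,0,0]},{"travel":[29.5,-48.3,0],"dr":[0,0,0]},{"travel":[29.5,-48.3,0],"dr":[0,0,0]},{"travel":[29.5,-48.3,0],"dr":[0,0,0]},{"travel":[29.5,-48.3,0],"dr":[0,0,0]},{"travel":[29.5,-48.3,0],"dr":[0,0,0]},{"travel":[29.5,-48.3,0],"dr":[0,0,0]},{"travel":[29.5,-48.3,0],"dr":[0,0,0]},{"travel":[29.5,-48.3,0],"dr":[0,0,0]},{"travel":[29.5,-48.3,0],"dr":[0,0,0]},{"travel":[29.5,-48.3,0],"dr":[0,0,0]}]}}

```text
clock: 2.48
position: [0.6386, 0.0218, 0.2311]
ee_rot: [1.0, -0.005, -0.0, 0.0]
ft_force: [-0.1, -1.5, -0.4]
grip_width: 0.003
```

Call:
{"op": "servo_tool", "data": {"moves": [{"travel":[0,0,40],"dr":[0,0,0]},{"travel":[0,0,40],"dr":[0,0,0]},{"travel":[0,0,0],"dr":[0,0,0]}]}}

```text
clock: 2.85
position: [0.6359, 0.0202, 0.1482]
ee_rot: [1.0, -0.004, -0.003, 0.0]
ft_force: [0.2, 0.7, 0.2]
grip_width: 0.002
```

```bash
python3 - <<'E'
from h import *
a=manip.camera("top")[100:275,170:340];b=manip.camera("scene")[150:300,190:340]
cv2.imwrite("pics/c1.png",np.hstack([cv2.resize(a,(390,400)),cv2.resize(b,(400,400))]))
print(manip.get_obs()["position"],manip.get_obs()["joint_pos"])
E
```

```text
[0.63823838 0.02052568 0.15251456] [ 0.33959678  0.47897357 -0.59373547  1.49703884  0.27531509  1.24900452
 -0.29489334]
```

View pics/c1.png

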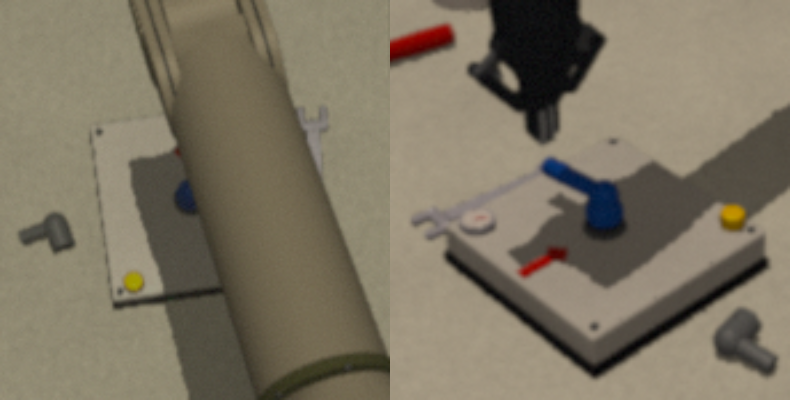

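```bash
cat > arc.py <<'E'
import sys,numpy as np,json
from workcell import manip
# arc.py x0 y0 R th_start th_end n : rows from commanded x0,y0 around the stub (mm)
x,y,R,a,b,n=map(float,sys.argv[1:]);S=np.array([588.,42.5]);p=np.array([x,y]);rows=[]
for t in np.radians(np.linspace(a,b,int(n)+1)[1:]):
    d=(S+R*np.array([np.cos(t),np.sin(t)])-p).round(1);p=p+d;rows.append({"travel":[round(d[0],1),round(-d[1],1),0],"dr":[0,0,0]})
print(json.dumps(rows),p)
E
for s in "638 20.5 54 -24 -180 12" ; do python3 arc.py $s; done; python3 arc.py 534 42.5 54 -180 -284 8
```

```text
[{"travel": [-6.9, 10.5, 0], "dr": [0, 0, 0]}, {"travel": [-8.4, 8.9, 0], "dr": [0, 0, 0]}, {"travel": [-10.2, 6.7, 0], "dr": [0, 0, 0]}, {"travel": [-11.4, 4.3, 0], "dr": [0, 0, 0]}, {"travel": [-12.2, 1.6, 0], "dr": [0, 0, 0]}, {"travel": [-12.1, -1.2, 0], "dr": [0, 0, 0]}, {"travel": [-11.6, -3.9, 0], "dr": [0, 0, 0]}, {"travel": [-10.4, -6.3, 0], "dr": [0, 0, 0]}, {"travel": [-8.8, -8.6, 0], "dr": [0, 0, 0]}, {"travel": [-6.5, -10.3, 0], "dr": [0, 0, 0]}, {"travel": [-4.1, -11.6, 0], "dr": [0, 0, 0]}, {"travel": [-1.4, -12.1, 0], "dr": [0, 0, 0]}] [534.   42.5]
[{"travel": [1.4, -12.1, 0], "dr": [0, 0, 0]}, {"travel": [4.1, -11.6, 0], "dr": [0, 0, 0]}, {"travel": [6.5, -10.3, 0], "dr": [0, 0, 0]}, {"travel": [8.8, -8.6, 0], "dr": [0, 0, 0]}, {"travel": [10.4, -6.3, 0], "dr": [0, 0, 0]}, {"travel": [11.6, -3.9, 0], "dr": [0, 0, 0]}, {"travel": [12.1, -1.2, 0], "dr": [0, 0, 0]}, {"travel": [12.2, 1.6, 0], "dr": [0, 0, 0]}] [601.1  94.9]
```

Call:
{"op": "servo_tool", "data": {"moves": [{"travel":[0,0,30],"dr":[0,0,0]},{"travel":[0,0,30],"dr":[0,0,0]},{"travel":[0,0,20],"dr":[0,0,0]},{"travel":[0,0,0],"dr":[0,0,0]},{"travel":[0,0,0],"dr":[0,0,0]}]}}

```text
clock: 3.58
position: [0.6388, 0.0207, 0.073]
ee_rot: [1.0, -0.002, 0.001, -0.0]
ft_force: [0.6, 0.2, 1.5]
grip_width: 0.0
```

Call:
{"op": "servo_tool", "data": {"moves": [{"travel":[-6.9,10.5,0],"dr":[0,0,0]},{"travel":[-8.4,8.9,0],"dr":[0,0,0]},{"travel":[-10.2,6.7,0],"dr":[0,0,0]},{"travel":[-11.4,4.3,0],"dr":[0,0,0]},{"travel":[-12.2,1.6,0],"dr":[0,0,0]},{"travel":[-12.1,-1.2,0],"dr":[0,0,0]},{"travel":[-11.6,-3.9,0],"dr":[0,0,0]},{"travel":[-10.4,-6.3,0],"dr":[0,0,0]},{"travel":[-8.8,-8.6,0],"dr":[0,0,0]},{"travel":[-6.5,-10.3,0],"dr":[0,0,0]},{"travel":[-4.1,-11.6,0],"dr":[0,0,0]},{"travel":[-1.4,-12.1,0],"dr":[0,0,0]}]}}

```text
clock: 5.08
position: [0.5337, 0.0436, 0.0713]
ee_rot: [1.0, -0.002, -0.0, 0.0]
ft_force: [0.1, -1.2, -0.2]
grip_width: 0.003
```

```bash
python3 - <<'E'
from h import *
a=manip.camera("top")[100:275,170:340];b=manip.camera("scene")[150:300,190:340]
cv2.imwrite("pics/c2.png",np.hstack([cv2.resize(a,(390,400)),cv2.resize(b,(400,400))]))
o=manip.get_obs();print(o["position"],o["ft_force"])
E
```

```text
[0.533696   0.04495052 0.07136382] [ 0.07929384 -0.79124589  0.10845182]
```

View pics/c2.png

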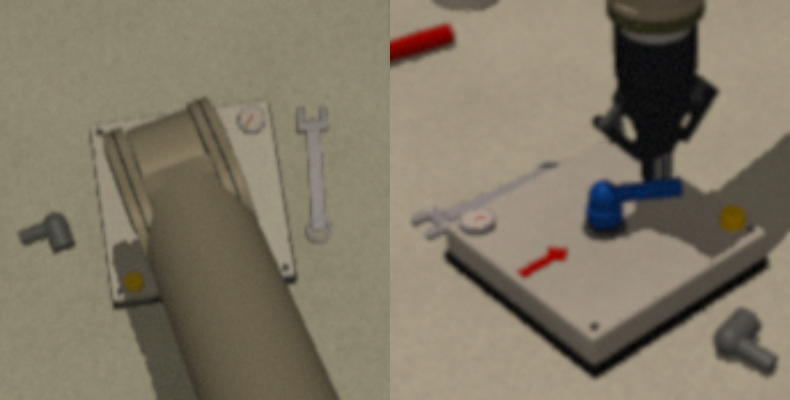

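The elbow moves with the finger. It now points at scene crop (680,187), past world −x, and it is still loose at about 1 N.

Call:
{"op": "servo_tool", "data": {"moves": [{"travel":[1.4,-12.1,0],"dr":[0,0,0]},{"travel":[4.1,-11.6,0],"dr":[0,0,0]},{"travel":[6.5,-10.3,0],"dr":[0,0,0]},{"travel":[8.8,-8.6,0],"dr":[0,0,0]},{"travel":[10.4,-6.3,0],"dr":[0,0,0]}]}}

```text
clock: 5.8
position: [0.5659, 0.0924, 0.0712]
ee_rot: [1.0, -0.002, -0.0, -0.0]
ft_force: [-1.0, -1.6, 1.1]
grip_width: 0.002
```

Call:
{"op": "servo_tool", "data": {"moves": [{"travel":[11.6,-3.9,0],"dr":[0,0,0]},{"travel":[12.1,-1.2,0],"dr":[0,0,0]},{"travel":[12.2,1.6,0],"dr":[0,0,0]}]}}

```text
clock: 6.18
position: [0.602, 0.0952, 0.0712]
ee_rot: [1.0, -0.002, -0.0, -0.0]
ft_force: [-1.5, 0.1, 0.1]
grip_width: -0.005
```

```bash
python3 - <<'E'
from h import *
b=manip.camera("scene");c=b[150:300,190:340]
cv2.imwrite("pics/c3.png",cv2.resize(c,(600,600)))
o=manip.get_obs();print(o["position"],o["ft_force"])
E
python3 arc.py 601.1 94.9 54 -284 -305 3
```

```text
[0.60337356 0.09447282 0.07127837] [-0.97947826 -0.10869099  0.26746479]
[{"travel": [6.3, 2.0, 0], "dr": [0, 0, 0]}, {"travel": [6.0, 2.7, 0], "dr": [0, 0, 0]}, {"travel": [5.6, 3.5, 0], "dr": [0, 0, 0]}] [619.   86.7]
```

View pics/c3.png

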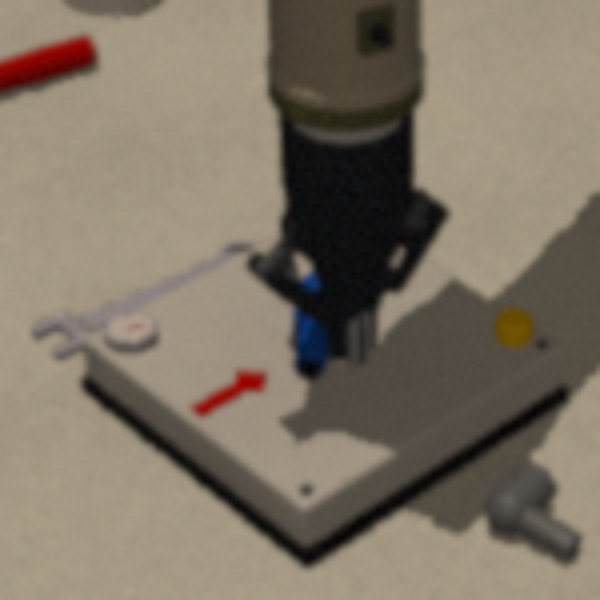

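Elbow points at the camera (ball (312,285), mouth (310,370)), about 48° before the mark, and it is still loose at 1 N. I'll check again closer to the mark.

Call:
{"op": "servo_tool", "data": {"moves": [{"travel":[6.3,2.0,0],"dr":[0,0,0]},{"travel":[6.0,2.7,0],"dr":[0,0,0]},{"travel":[5.6,3.5,0],"dr":[0,0,0]}]}}

```text
clock: 6.6
position: [0.6194, 0.0865, 0.0714]
ee_rot: [1.0, -0.002, 0.0, 0.0]
ft_force: [-1.4, 0.7, 0.0]
grip_width: -0.002
```

```bash
python3 arc.py 619 86.7 54 -305 -425 10;  python3 arc.py 610.8 -6.4 54 -425 -545 10;
```

```text
[{"travel": [8.5, 7.4, 0], "dr": [0, 0, 0]}, {"travel": [6.8, 9.0, 0], "dr": [0, 0, 0]}, {"travel": [4.8, 10.2, 0], "dr": [0, 0, 0]}, {"travel": [2.5, 11.0, 0], "dr": [0, 0, 0]}, {"travel": [0.2, 11.3, 0], "dr": [0, 0, 0]}, {"travel": [-2.2, 11.1, 0], "dr": [0, 0, 0]}, {"travel": [-4.4, 10.4, 0], "dr": [0, 0, 0]}, {"travel": [-6.4, 9.2, 0], "dr": [0, 0, 0]}, {"travel": [-8.3, 7.7, 0], "dr": [0, 0, 0]}, {"travel": [-9.7, 5.8, 0], "dr": [0, 0, 0]}] [610.8  -6.4]
[{"travel": [-10.7, 3.7, 0], "dr": [0, 0, 0]}, {"travel": [-11.2, 1.4, 0], "dr": [0, 0, 0]}, {"travel": [-11.2, -1.0, 0], "dr": [0, 0, 0]}, {"travel": [-10.8, -3.3, 0], "dr": [0, 0, 0]}, {"travel": [-9.9, -5.5, 0], "dr": [0, 0, 0]}, {"travel": [-8.5, -7.4, 0], "dr": [0, 0, 0]}, {"travel": [-6.8, -9.0, 0], "dr": [0, 0, 0]}, {"travel": [-4.8, -10.2, 0], "dr": [0, 0, 0]}, {"travel": [-2.5, -11.0, 0], "dr": [0, 0, 0]}, {"travel": [-0.2, -11.3, 0], "dr": [0, 0, 0]}] [534.2  47.2]
```

Still loose at about 1.5 N, 27° before the mark, so the finished place is one turn later. Going round again.

Call:
{"op": "servo_tool", "data": {"moves": [{"travel":[8.5,7.4,0],"dr":[0,0,0]},{"travel":[6.8,9.0,0],"dr":[0,0,0]},{"travel":[4.8,10.2,0],"dr":[0,0,0]},{"travel":[2.5,11.0,0],"dr":[0,0,0]},{"travel":[0.2,11.3,0],"dr":[0,0,0]},{"travel":[-2.2,11.1,0],"dr":[0,0,0]},{"travel":[-4.4,10.4,0],"dr":[0,0,0]},{"travel":[-6.4,9.2,0],"dr":[0,0,0]},{"travel":[-8.3,7.7,0],"dr":[0,0,0]},{"travel":[-9.7,5.8,0],"dr":[0,0,0]}]}}

```text
clock: 7.85
position: [0.61, -0.0069, 0.0714]
ee_rot: [1.0, -0.002, 0.0, 0.0]
ft_force: [1.4, 2.0, 0.5]
grip_width: -0.0
```

Call:
{"op": "servo_tool", "data": {"moves": [{"travel":[-10.7,3.7,0],"dr":[0,0,0]},{"travel":[-11.2,1.4,0],"dr":[0,0,0]},{"travel":[-11.2,-1.0,0],"dr":[0,0,0]},{"travel":[-10.8,-3.3,0],"dr":[0,0,0]},{"travel":[-9.9,-5.5,0],"dr":[0,0,0]},{"travel":[-8.5,-7.4,0],"dr":[0,0,0]},{"travel":[-6.8,-9.0,0],"dr":[0,0,0]},{"travel":[-4.8,-10.2,0],"dr":[0,0,0]},{"travel":[-2.5,-11.0,0],"dr":[0,0,0]},{"travel":[-0.2,-11.3,0],"dr":[0,0,0]}]}}

```text
clock: 9.1
position: [0.534, 0.0483, 0.0713]
ee_rot: [1.0, -0.002, -0.0, 0.0]
ft_force: [-0.7, -0.5, 0.0]
grip_width: 0.004
```

```bash
python3 arc.py 534.2 47.2 54 -545 -605 6;  python3 arc.py 566 91.8 54 -606 -644 5
```

```text
[{"travel": [1.6, -9.3, 0], "dr": [0, 0, 0]}, {"travel": [3.3, -8.8, 0], "dr": [0, 0, 0]}, {"travel": [4.7, -8.2, 0], "dr": [0, 0, 0]}, {"travel": [6.0, -7.2, 0], "dr": [0, 0, 0]}, {"travel": [7.2, -6.0, 0], "dr": [0, 0, 0]}, {"travel": [8.2, -4.7, 0], "dr": [0, 0, 0]}] [565.2  91.4]
[{"travel": [6.8, -2.5, 0], "dr": [0, 0, 0]}, {"travel": [6.9, -1.6, 0], "dr": [0, 0, 0]}, {"travel": [7.2, -0.6, 0], "dr": [0, 0, 0]}, {"travel": [7.1, 0.3, 0], "dr": [0, 0, 0]}, {"travel": [7.1, 1.3, 0], "dr": [0, 0, 0]}] [601.1  94.9]
```

Call:
{"op": "servo_tool", "data": {"moves": [{"travel":[1.6,-9.3,0],"dr":[0,0,0]},{"travel":[3.3,-8.8,0],"dr":[0,0,0]},{"travel":[4.7,-8.2,0],"dr":[0,0,0]}]}}

```text
clock: 9.48
position: [0.544, 0.0743, 0.0712]
ee_rot: [1.0, -0.002, -0.0, 0.0]
ft_force: [-1.1, -2.2, 1.7]
grip_width: 0.001
```

Call:
{"op": "servo_tool", "data": {"moves": [{"travel":[6.0,-7.2,0],"dr":[0,0,0]},{"travel":[7.2,-6.0,0],"dr":[0,0,0]},{"travel":[8.2,-4.7,0],"dr":[0,0,0]}]}}

```text
clock: 9.85
position: [0.5658, 0.0921, 0.0712]
ee_rot: [1.0, -0.002, -0.0, -0.0]
ft_force: [-0.8, -1.8, 0.7]
grip_width: 0.001
```

Call:
{"op": "servo_tool", "data": {"moves": [{"travel":[6.8,-2.5,0],"dr":[0,0,0]},{"travel":[6.9,-1.6,0],"dr":[0,0,0]},{"travel":[7.2,-0.6,0],"dr":[0,0,0]},{"travel":[7.1,0.3,0],"dr":[0,0,0]},{"travel":[7.1,1.3,0],"dr":[0,0,0]}]}}

```text
clock: 10.48
position: [0.5982, 0.0944, 0.0702]
ee_rot: [1.0, -0.002, -0.003, 0.001]
ft_force: [-13.1, -1.3, 2.2]
grip_width: 0.001
```

```bash
python3 arc.py 601.9 95.3 54 -644 -665 3; python3 arc.py 619 86.7 54 -665 -680 3
```

```text
[{"travel": [5.5, 2.4, 0], "dr": [0, 0, 0]}, {"travel": [6.0, 2.7, 0], "dr": [0, 0, 0]}, {"travel": [5.6, 3.5, 0], "dr": [0, 0, 0]}] [619.   86.7]
[{"travel": [3.7, 2.8, 0], "dr": [0, 0, 0]}, {"travel": [3.5, 3.2, 0], "dr": [0, 0, 0]}, {"travel": [3.2, 3.5, 0], "dr": [0, 0, 0]}] [629.4  77.2]
```

It has bitten: 13 N, about 47° before the mark. Advancing carefully.

Call:
{"op": "servo_tool", "data": {"moves": [{"travel":[5.5,2.4,0],"dr":[0,0,0]},{"travel":[6.0,2.7,0],"dr":[0,0,0]},{"travel":[5.6,3.5,0],"dr":[0,0,0]}]}}

```text
clock: 10.85
position: [0.6151, 0.0872, 0.0702]
ee_rot: [1.0, -0.001, -0.003, -0.0]
ft_force: [-11.7, 3.2, 0.8]
grip_width: -0.003
```

Call:
{"op": "servo_tool", "data": {"moves": [{"travel":[3.7,2.8,0],"dr":[0,0,0]},{"travel":[3.5,3.2,0],"dr":[0,0,0]},{"travel":[0,0,0],"dr":[0,0,0]}]}}

```text
clock: 11.22
position: [0.6224, 0.0818, 0.0701]
ee_rot: [1.0, -0.001, -0.003, -0.001]
ft_force: [-9.8, 4.6, -1.0]
grip_width: 0.002
```

```bash
python3 - <<'E'
from h import *
b=manip.camera("scene");c=b[190:290,200:330]
cv2.imwrite("pics/c4.png",cv2.convertScaleAbs(cv2.resize(c,(780,600),interpolation=3),alpha=1.4))
o=manip.get_obs();print(o["position"],o["ft_force"])
E
```

```text
[0.62239012 0.08178709 0.07012378] [-9.43283727  4.02016823 -0.92632174]
```

View pics/c4.png

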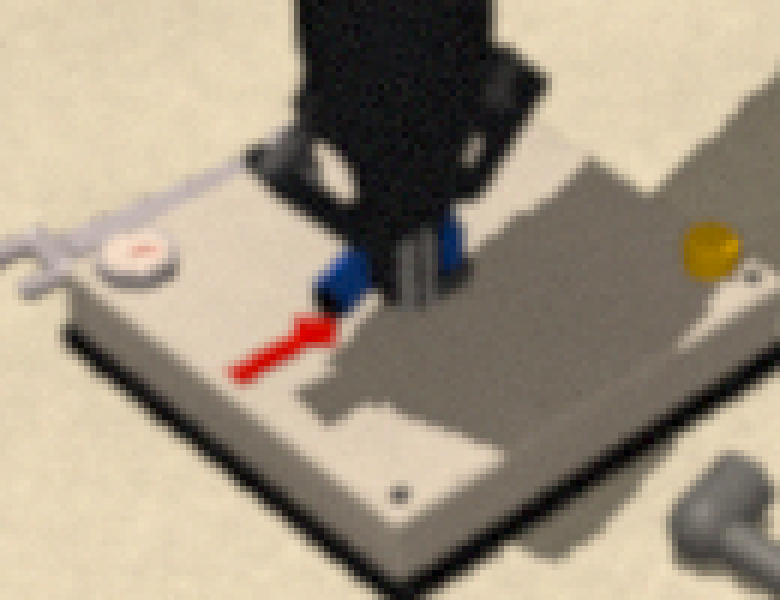

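Mouth centre at about crop (332,294), i.e. (255.3,239) full; red arrow outer end (237,376), tip (332,328).

```bash
python3 - <<'E'
from h import *
f=lambda L:[(200+x/6-.4,190+y/6-.4) for x,y in L]
m=ray("scene",f([(332,294)]),.080)[0]*1000
r=ray("scene",f([(335,327),(236,377)]),.045)*1000;d=r[1]-r[0];L=np.linalg.norm(d);d/=L;s=r.mean(0)-72.5*d
a=lambda v:np.degrees(np.arctan2(v[1],v[0]))
print(m,r,L,"markdir",a(d),"stub",s)
for S in(s,np.array([590,43.])):print(a(m-S),np.linalg.norm(m-S))
E
python3 arc.py 626.2 80.7 54 -673 -683 3
```

```text
[652.77012468  72.21439263] [[641.63160024  53.47703236]
 [690.07736997  57.32839721]] 48.59861742546952 markdir 4.545367628137234 stub [593.58250513  49.65720255]
20.862510029819557 63.34035942708185
24.958151358873305 69.23560709333326
[{"travel": [0.9, 0.9, 0], "dr": [0, 0, 0]}, {"travel": [2.1, 2.3, 0], "dr": [0, 0, 0]}, {"travel": [1.9, 2.5, 0], "dr": [0, 0, 0]}] [631.1  75. ]
```

Call:
{"op": "servo_tool", "data": {"moves": [{"travel":[2.1,2.1,0],"dr":[0,0,0]},{"travel":[2.0,2.2,0],"dr":[0,0,0]},{"travel":[1.9,2.2,0],"dr":[0,0,0]},{"travel":[1.8,2.3,0],"dr":[0,0,0]},{"travel":[0,0,0],"dr":[0,0,0]}]}}

```text
clock: 11.9
position: [0.6302, 0.0739, 0.07]
ee_rot: [1.0, -0.001, -0.002, -0.001]
ft_force: [-8.5, 6.4, -2.7]
grip_width: -0.001
```

Call:
{"op": "servo_tool", "data": {"moves": [{"travel":[-15,-18,0],"dr":[0,0,0]},{"travel":[-10,-30,0],"dr":[0,0,0]},{"travel":[0,-20,-40],"dr":[0,0,0]},{"travel":[0,-20,-60],"dr":[0,0,0]},{"travel":[0,-55,0],"dr":[0,0,0]},{"travel":[0,-55,0],"dr":[0,0,0]},{"travel":[0,-55,0],"dr":[0,0,0]},{"travel":[0,0,0],"dr":[0,0,0]}]}}

```text
clock: 12.9
position: [0.6053, 0.331, 0.1709]
ee_rot: [1.0, 0.002, -0.0, -0.002]
ft_force: [0.3, 0.2, -0.3]
grip_width: 0.004
```

```bash
python3 - <<'E'
from h import *
t=manip.camera("top");b=manip.camera("scene")
cv2.imwrite("pics/t5.png",t);cv2.imwrite("pics/s5.png",b)
x=cv2.resize(t[130:230,200:300],(400,400),interpolation=3);y=cv2.resize(b[200:280,220:300],(400,400),interpolation=3)
cv2.imwrite("pics/c5.png",cv2.convertScaleAbs(np.hstack([x,y]),alpha=1.4))
E
```

```text
(no output)
```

View pics/c5.png

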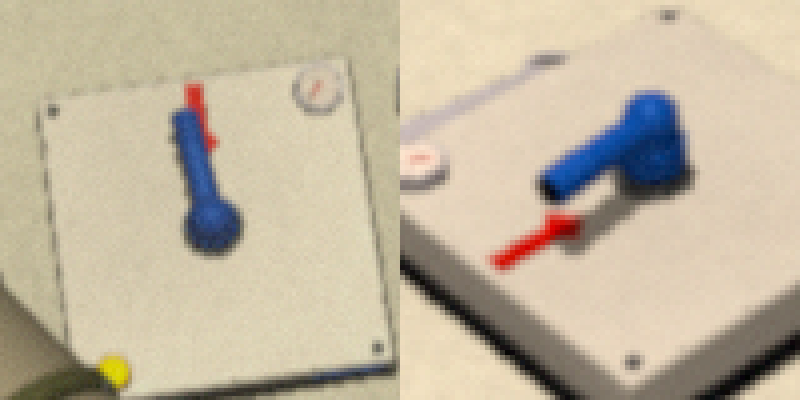

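Top crop: mouth (184,113), ball (213,224), stripe from (195,86) to (211,142). The tube is a little short of the mark on the near side. I'll measure how much is left.

```bash
python3 - <<'E'
from h import *
im=cv2.imread("pics/top0.png");t=cv2.imread("pics/t5.png");s=cv2.imread("pics/s5.png")
a=lambda v:np.degrees(np.arctan2(v[1],v[0])); S=np.array([588,42.5])
for n,i in(("top",im),("top",t),("scene",s)):
    e=elbow(n,i,.080)*1000; e=e[np.linalg.norm(e-S,axis=1)<90]
    r=np.linalg.norm(e-S,axis=1); k=e[(r>22)&(r<80)].astype(np.float32)
    v=cv2.fitLine(k,2,0,.01,.01).ravel(); v0=v[:2]*np.sign(v[:2]@(k.mean(0)-S))
    print(n,len(k),"dir",a(v0),"centroid-bearing",a(k.mean(0)-S),"axis offset",np.cross(v0,S-v[2:]), "far",e[r.argsort()[-6:]].mean(0))
E
```

```text
top 90 dir -74.97038197805031 centroid-bearing -72.6386972768898 axis offset -1.8776596189370771 far [607.53223398 -23.06851475]
top 96 dir 14.343696634806992 centroid-bearing 15.853103514048765 axis offset -1.23047885551523 far [656.42272956  61.69969477]
scene 199 dir -21.98191182947949 centroid-bearing 29.157579792346493 axis offset -32.05052558404759 far [658.58079638  63.14484495]<stdin>:8: DeprecationWarning: Arrays of 2-dimensional vectors are deprecated. Use arrays of 3-dimensional vectors instead. (deprecated in NumPy 2.0)
```

```bash
python3 - <<'E'
from h import *
o=manip.get_obs();print(o["clock"],o["position"],o["ee_rot"])
E
```

```text
13.0 [0.6077226  0.32532701 0.17076072] [ 9.99999566e-01 -8.42363720e-04  3.80788426e-04 -1.16227300e-04]
```

Call:
{"op": "servo_tool", "data": {"moves": [{"travel":[0,55,0],"dr":[0,0,0]},{"travel":[0,55,0],"dr":[0,0,0]},{"travel":[0,55,0],"dr":[0,0,0]},{"travel":[0,20,60],"dr":[0,0,0]},{"travel":[0,20,40],"dr":[0,0,0]},{"travel":[10,30,0],"dr":[0,0,0]},{"travel":[0,0,0],"dr":[0,0,0]},{"travel":[0,0,0],"dr":[0,0,0]}]}}

```text
clock: 14.0
position: [0.6177, 0.0888, 0.0719]
ee_rot: [1.0, -0.002, 0.001, 0.0]
ft_force: [0.2, 0.4, -0.0]
grip_width: 0.003
```

Call:
{"op": "servo_tool", "data": {"moves": [{"travel":[10,11.5,0],"dr":[0,0,0]},{"travel":[3.5,3,0],"dr":[0,0,0]},{"travel":[2.0,2.2,0],"dr":[0,0,0]},{"travel":[1.8,2.2,0],"dr":[0,0,0]},{"travel":[1.8,2.4,0],"dr":[0,0,0]},{"travel":[0,0,0],"dr":[0,0,0]}]}}

```text
clock: 14.75
position: [0.6346, 0.0706, 0.0707]
ee_rot: [1.0, -0.0, -0.002, -0.001]
ft_force: [-8.1, 7.2, 1.5]
grip_width: -0.0
```

Call:
{"op": "servo_tool", "data": {"moves": [{"travel":[-15,-18,0],"dr":[0,0,0]},{"travel":[-10,-30,0],"dr":[0,0,0]},{"travel":[0,-20,-40],"dr":[0,0,0]},{"travel":[0,-20,-60],"dr":[0,0,0]},{"travel":[0,-55,0],"dr":[0,0,0]},{"travel":[0,-55,0],"dr":[0,0,0]},{"travel":[0,-55,0],"dr":[0,0,0]},{"travel":[0,0,0],"dr":[0,0,0]}]}}

```text
clock: 15.75
position: [0.6091, 0.3276, 0.1705]
ee_rot: [1.0, 0.002, -0.0, -0.001]
ft_force: [-1.0, -0.1, -1.3]
grip_width: -0.002
```

```bash
python3 - <<'E' 2>/dev/null
from h import *
t=manip.camera("top");b=manip.camera("scene")
x=cv2.resize(t[130:230,200:300],(400,400),interpolation=3);y=cv2.resize(b[200:280,220:300],(400,400),interpolation=3)
cv2.imwrite("pics/c6.png",cv2.convertScaleAbs(np.hstack([x,y]),alpha=1.4))
a=lambda v:np.degrees(np.arctan2(v[1],v[0])); S=np.array([588,42.5])
e=elbow("top",t,.080)*1000; r=np.linalg.norm(e-S,axis=1); k=e[(r>22)&(r<80)].astype(np.float32)
v=cv2.fitLine(k,2,0,.01,.01).ravel();v0=v[:2]*np.sign(v[0]);print("dir",a(v0),"bearing",a(k.mean(0)-S),"far",e[r.argsort()[-6:]].mean(0))
o=manip.get_obs();print(o["clock"],o["position"],o["ft_force"])
E
```

```text
dir 10.137926 bearing 11.242526952762496 far [657.32555457  56.02107773]
15.85 [0.6116064  0.32185066 0.17048518] [ 0.98407204 -0.10559787 -0.88886576]
```

View pics/c6.png

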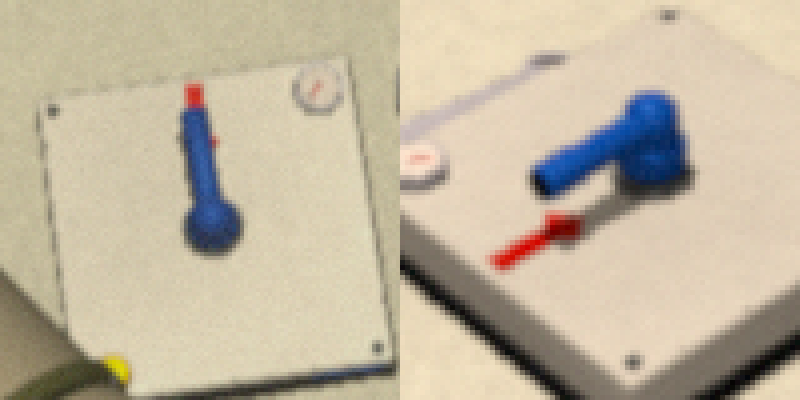

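The tube now lies over the stripe: top crop shows the mouth at (196,110) and the stripe at (195,97). That is about 2° or 3 mm from the mark, well inside tolerance, and the arm is clear.

```bash
python3 -c "
from workcell import manip
print(manip.hand_in())"
```

```text
the job is handed in; nothing more can be done
None
```

The elbow is screwed down on its seal with its outlet at the red mark, and I handed the job in at about 16 s. `hand_in` gives no verdict, so success isn't confirmed.

**What I did:** I pushed the outlet tube clockwise with the shut fingers, about 1.77 turns in all. At the first pass of the mark it was still loose (1–2 N), so I went round once more. It bit about 50° before the mark, with the push at 10–13 N, and stayed stiff from there. I stopped short at first, looked, and gave it one last small nudge.

**Last checks, from the top camera:**
- **Aim:** the outlet pointed at about 10° and the mark lies at about 8°. The mouth was roughly 3–4 mm from the mark's point, against the 9 mm allowed.
- **Clearance:** the arm was backed well away and the wrist force read about 1 N.
- **Bystanders:** the push kept clear of them. In the last picture the arm partly hid the dust cap, and I didn't measure any of their positions afterwards.
- **Depth:** I didn't measure it directly; I inferred it from the bite and the turn count.
- **Disagreement:** before the last nudge, the scene camera's line fit gave a useless direction because the view mixed the tube and collar, so I relied on the top camera. Its mouth position agreed to about 3 mm.

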